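# Set a contact thermometer onto a hotplate

### The job

Check the hotplate's surface temperature: lift the contact thermometer on its friction arm, swing it over the plate, set the probe upright above the ring printed on the plate, then lower it inside the ring until the spring-loaded tip is pressed about half-way in, and let go so that the arm alone keeps it pressed lightly on the plate. Do not scrape the tip over the plate, jam it hard, shift the hotplate or disturb the glassware and bottle beside it.

Things in the scene. Friction and masses are not known exactly. Their poses are not given: they have to be found in the camera images.
- shoulder (a point): Point on the fixed stand (round grey foot 120 mm across, 13 mm post) where the arm's vertical swing axis and level lift axis cross; 190 mm above the worktop; x axis: the stand faces -x. Swing reaches 1.5 rad to each side of that, lift from 0.45 rad below to 0.5 rad above level.
- sensor_arm: The arm: two thin rods, 28 mm wide over their fittings, 240 mm from the shoulder (its origin) along its -x axis to the head's hinge. Swing, lift and head hinge hold by friction and stay where left: the end moves at about 2 N sideways, 2 N downward or 6 N upward; the head tilts at 0.15 N m. It also gives about 1 mm per N of push and springs back so far when let go.
- probe_head: Thermometer head at the arm's end. Origin on its hinge; y is the level hinge axis, z runs up along the probe (upright when square to the plate), -x points out, away from the stand (display side). Fork and knob stay within 12 mm of the origin in x and z, 24 mm in y. At the start it is parked low beside the hotplate, tip below plate level, top leaning out from the stand by 0.2 to 0.6 rad.
- grip (a point): Centre of the grip on the head's white housing, on the probe's axis, 52 mm above the hinge; axes as the head's. The housing is 28 mm along x, 32 mm along y and reaches from 16 mm to its flat top 82 mm above the hinge; take it across its 32 mm width (y), or push on the top.
- collet (a point): Mouth of the clamp collet (20 mm thick), 36 mm below the hinge on the probe's axis. From it a steel stem, at most 16 mm thick, hangs along -z to a round brass tip 13 mm across. How far it hangs differs: the tip is 92 to 122 mm below the hinge, not measured for you. The tip is sprung: it gives from 0.8 N, 0.4 N per mm, and meets its stop after 10 mm, at 4.8 N.
- spot (a point): Centre of the grey ring, 44 mm across, printed in the middle of the hotplate's square top plate (140 x 140 mm); on its surface, 83 mm above the worktop. It lies 228 to 256 mm from the swing axis, so the upright probe can reach the inside of the ring.
- hotplate: Hotplate stirrer, loose, 2.4 kg, 217 x 166 x 83 mm with two knobs on its front (-x side). Origin at the centre of its underside; the plate's centre is 31 mm from it along +x.
- flask: Bystander: conical glass flask, 64 mm across, 104 mm high; origin at the centre of its underside.
- beaker: Bystander: empty glass beaker, 71 x 77 mm, 88 mm high; origin at the centre of its underside.
- small_bottle: Bystander: small black reagent bottle, 37 mm across, 66 mm high; origin at the centre of its underside.

How it is judged:
On the way, in this order (a step that is already met when the one before it is completed fails the run):
1. the probe stands upright over the ring and does not touch the plate yet (horizontal distance between probe_head and spot below 0.022 m and angle between probe_head's own z axis and vertical below 0.12 rad and contact force between probe_head and hotplate below 0.2 N), for 0.1 s.
2. the tip presses lightly on the plate inside the ring (horizontal distance between probe_head and spot below 0.022 m and contact force between probe_head and hotplate above 0.6 N), for 0.2 s.
At the end, for the whole second after the job is handed in: The tip rests inside the ring (probe axis within 22 mm of its centre), the probe is upright within 0.1 rad, the tip presses on the plate with 0.6 to 3.9 N (well short of its stop), and the released arm holds it still (all of step 2 and angle between probe_head's own z axis and vertical below 0.1 rad and contact force between probe_head and hotplate below 3.9 N and linear speed of probe_head below 0.01 m/s); the robot touches nothing.
It fails at once if the tip is jammed hard on the hotplate (over 9 N) (contact force between probe_head and hotplate above 9 N).
It fails at once if the probe touches the hotplate away from the ring (contact force between probe_head and hotplate above 0.5 N and horizontal distance between probe_head and spot above 0.035 m).
It fails at once if the hotplate is shifted by more than 10 mm (distance of hotplate from where it was at the start of the episode above 0.01 m).
It fails at once if flask, beaker or small bottle is shifted by more than 15 mm or knocked over (distance of any of flask, beaker, small_bottle from where it was at the start of the episode above 0.015 m).
It also fails if it takes over 72 s, if anything falls off the work surface, if the arm or the gripper's body presses on something with over 40 N, if the wrist force passes 120 N, or if a joint passes its speed limit or range.

### The arm

A 6-joint arm with a two-finger parallel gripper is mounted at the origin on a cart in front of the work surface, level with it; the furniture and walls round the work are solid. World frame = base frame: x ahead of the robot, y to its left, z up, the work surface at z = 0. Lengths are in m, angles in rad, forces in N, time in s.
With the tool pointing down it reaches from about 0.35 to 0.975 m from the base axis. Payload 4.9 kg.
Tool frame: the origin (TCP) lies midway between the tips of the shut fingers; the grasp point (between the pads) lies 19 mm behind it; z points along the fingers, y is the direction in which the jaws open and shut (so a half turn about z gives the same grasp; the last joint's range is limited). The gripper opens to 85 mm and grips with 20 to 120 N. Pads are 22 mm wide; open, the fingers measure 114 mm over their backs; the gripper's body (76 mm by 85 mm) begins 54 mm behind the grasp point. The pads swing forward as they close: fully open they stand 13 mm farther back than shut.
Start: joints at [1.02, 0.053, 1.613, -0, 1.476, -0.119], TCP at [0.262, 0.568, 0.207] pointing down, gripper open.
Joint ranges: [-3.01, 3.01], [-1.01, 2.22], [0.06, 2.58], [-1.02, 4.17], [0.09, 2.62], [-3.14, 3.14]. Speed limits (rad/s): [2.57, 2.57, 3.14, 3.14, 3.14, 3.14].

### API

Orientations are given as a unit quaternion [w, x, y, z].
In Python, from plant import state, grab_frame, camera_params, job_done, boxes_of gives the robot as it stands.
- The arm moves only by the tool step_arm, never from a script. Its argument "steps" is a list of rows, each a list of 4 numbers: the shift along the tool's x, y, z in mm, then the turn about the tool's z in degrees. A call has 1 to 8 rows; each row shifts and turns the pose as measured when the row begins, along the tool's axes as they then stand; what a row does not reach is not made up. A row lasts 1/10 s, in which the tool goes at most 50 mm and 8.59 degrees, less where a joint would pass 70% of its speed; a pose out of reach is approached as far as the arm can. A call is refused whole if a number of a shift passes 50 or a number of a turn 8.59, either way. A call with a gripper value outside its range is refused whole. "claw" is the opening in per cent of the stroke, from 0 (shut) to 100 (fully open), set as the call begins (left out, the last holds). The fingers move at their own pace and stop on an object; the grip force is fixed at half the most. Time passes only in rows, so rows that do not move let the fingers close. It gives the time, the measured TCP pose, the force and the opening at its end, in the units of the state.
- state(): the state, without advancing time (a new reading comes with each control period).
- grab_frame(name): name is "side" or "top" or "wrist"; returns (picture, depth): 384x512x3 uint8, red, green, blue; 384x512 float32, m along the optical axis (not along the pixel's ray), 0 where there is no reading.
- camera_params(name): a dict with "mtx" (3x3 intrinsics, pixels), "k1" (the pictures are not rectified: a ray, as slopes to the right and down, at radius r is drawn at 1 + k1 r^2 times it, then the intrinsics apply), "extrinsics" (4x4, takes a point from camera to world coordinates); the wrist camera has in their place "T_tool_cam" (4x4, takes a point from camera to tool coordinates, whose origin is the TCP and whose axes are the flange's). Camera axes: x right, y down, z forward; pixel columns grow to the right and rows downward; lengths in m; the calibration is good to about 2 mm. A picture is of the moment at which its call begins: read the wrist's pose just before it. camera_params takes no time and is no camera call.
- job_done(): hands the job in, once; it reports no verdict.
Trained networks look in the newest picture that a camera, given by its name, has taken for a name from the list of things; names that differ only in an ending like _2 or _b are one class to them, and where a whole thing is asked for, a point or a joint stands for the part that bears it (a point fixed in the world has none). Each returns a list of dicts, best first, with "p" (0 to 1); they miss things now and then, are a little off and sometimes report something else, mostly with a low value. They report only what shows in the picture. A call takes as long as a camera call.
- boxes_of(camera, label): "box" ([left, top, width, height] in pixels, round what is visible of it).
The state is a dict: "time": time; "joint_pos": joint angles; "joint_vel": joint speeds; "joint_efforts": joint torques, N m; "tool_pos": TCP position; "tool_rot": TCP orientation; "contact_force": force on the tool from outside, world axes, zero at the start; "ft_torque": the same for the moment, N m; "gripper_width": opening from 0.0 (shut) to 1.0 (fully open).
Only numpy, scipy, OpenCV 4.12 (cv2) and the standard library are available. Lean on these libraries where they do the work, as an engineer would, in place of code of your own. Each camera call takes 0.05 s, during which the arm holds its last target. There are 200 camera calls.

## Working session

There is one attempt and no reset: what is moved stays moved. The work goes in short steps, Python scripts to look and compute and a tool call to move; the robot and the scene stay as the last step left them, time stands still between calls to the robot, and variables do not carry over. Pictures are saved under pics/ and viewed, about 8 in all and at most 12, crops included, and the job is handed in when it is done.

Besides the shell and the picture viewer there is one more tool, called after "Emit:" in YAML: its name, and indented under it one key for each argument. step_arm: Moves the arm, as the interface text tells. Its arguments: {"type":"object","properties":{"steps":{"type":"array"},"claw":{"type":"number"}},"required":["steps"]}

```bash
mkdir -p pics; ls
cat > h.py <<'E'
import numpy as np, cv2
from plant import *
from scipy.spatial.transform import Rotation as R
def T_of(cam,s=None):
    c=camera_params(cam)
    if 'extrinsics' in c: return np.array(c['extrinsics'])
    s=s or state(); q=s['tool_rot']; T=np.eye(4)
    T[:3,:3]=R.from_quat([q[1],q[2],q[3],q[0]]).as_matrix(); T[:3,3]=s['tool_pos']
    return T@np.array(c['T_tool_cam'])
def rays(cam,uv):
    c=camera_params(cam);K=np.array(c['mtx'],float);k=c['k1']
    return cv2.undistortPoints(np.array(uv,float).reshape(-1,1,2),K,np.array([k,0,0,0.])).reshape(-1,2)
def cloud(cam,depth,T=None):
    h,w=depth.shape;u,v=np.meshgrid(np.arange(w),np.arange(h))
    r=rays(cam,np.stack([u,v],-1).reshape(-1,2));z=depth.reshape(-1,1)
    P=np.hstack([r*z,z]);T=T_of(cam) if T is None else T
    P=P@T[:3,:3].T+T[:3,3];P[z[:,0]==0]=np.nan
    return P.reshape(h,w,3)
def onz(cam,uv,z,T=None):
    T=T_of(cam) if T is None else T
    r=rays(cam,uv);d=np.hstack([r,np.ones((len(r),1))])@T[:3,:3].T
    return T[:3,3]+d*((z-T[2,3])/d[:,2:3])
def proj(cam,P,T=None):
    T=T_of(cam) if T is None else T
    c=camera_params(cam);Ti=np.linalg.inv(T)
    return cv2.projectPoints(np.array(P,float).reshape(-1,3),cv2.Rodrigues(Ti[:3,:3])[0],Ti[:3,3],np.array(c['mtx'],float),np.array([c['k1'],0,0,0.]))[0].reshape(-1,2)
E
python3 - <<'E'
from h import *
np.set_printoptions(precision=4,suppress=True)
print(state())
for c in ['side','top']:
    im,d=grab_frame(c);np.savez(c+'0.npz',im=im,d=d)
    cv2.imwrite(f'pics/{c}0.png',cv2.resize(im[...,::-1],(800,600)))
    print(c,T_of(c),camera_params(c)['mtx'],camera_params(c)['k1'])
    C=cloud(c,d)
    for l in ['sensor_arm','probe_head','grip','collet','spot','shoulder','hotplate','flask','beaker','small_bottle']:
        for b in boxes_of(c,l)[:2]:
            x,y,w,h=b['box'];u,v=int(x+w/2),int(y+h/2)
            print(l,round(b['p'],2),np.round(b['box']),C[min(v,383),min(u,511)])
print(camera_params('wrist'))
E
```

```text
pics
{'time': 0.0, 'joint_pos': array([ 1.02  ,  0.0533,  1.6143,  0.    ,  1.476 , -0.119 ]), 'joint_vel': array([-0.0002, -0.0008, -0.0026, -0.0002,  0.0013,  0.0001]), 'joint_efforts': array([  0.0009, -39.3671, -37.0185,   0.0001,   0.007 ,   0.    ]), 'tool_pos': array([0.2612, 0.5671, 0.2062]), 'tool_rot': array([-0.0003,  0.2142,  0.9768, -0.001 ]), 'contact_force': array([ 0.5239,  0.5204, -0.2792]), 'ft_torque': array([-0.013 , -0.0626,  0.0456]), 'gripper_width': 0.999172513129927}
side [[ 0.957  -0.1563  0.2444  0.3524]
 [-0.2893 -0.5761  0.7645 -0.7015]
 [ 0.0213 -0.8023 -0.5965  0.6917]
 [ 0.      0.      0.      1.    ]] [[365.6832   0.     256.5315]
 [  0.     365.6832 191.866 ]
 [  0.       0.       1.    ]] 0.015607492237066025
sensor_arm 0.65 [218. 126.  90.  56.] [0.7282 0.4081 0.0009]
grip 0.61 [218. 128.  28.  52.] [0.5568 0.1764 0.1558]
collet 0.64 [222. 128.  25.  56.] [0.5613 0.1709 0.155 ]
spot 0.72 [172. 203. 100.  80.] [ 0.4656 -0.0925  0.0832]
shoulder 0.64 [221. 126. 104. 111.] [0.7018 0.2269 0.0017]
hotplate 0.73 [173. 206.  96.  81.] [ 0.4613 -0.1014  0
[... 813 characters left out ...]
161. 129. 108.  65.] [0.6458 0.104  0.178 ]
shoulder 0.27 [161. 132.  94.  63.] [ 0.6938  0.1536 -0.0011]
hotplate 0.56 [231. 199.  58.  75.] [ 0.4653 -0.0457  0.0843]
flask 0.86 [185. 231.  22.  28.] [0.4173 0.1421 0.0623]
beaker 0.72 [319. 207.  26.  28.] [ 0.5507 -0.263   0.0022]
small_bottle 0.52 [280. 171.  10.  17.] [ 0.6513 -0.0974  0.0639]
{'mtx': array([[288.369 ,   0.    , 255.9588],
       [  0.    , 288.369 , 191.6275],
       [  0.    ,   0.    ,   1.    ]]), 'k1': -0.05226667254625953, 'T_tool_cam': array([[-0.0003, -0.9483, -0.3174,  0.0813],
       [ 1.    , -0.0003, -0.    ,  0.0007],
       [-0.0001, -0.3174,  0.9483, -0.1673],
       [ 0.    ,  0.    ,  0.    ,  1.    ]])}
```

Run:
```python
import numpy as np,cv2
s=np.load('side0.npz')['im'][100:340,140:360];t=np.load('top0.npz')['im'][110:290,140:360]
cv2.imwrite('pics/a.png',cv2.resize(s[...,::-1],None,fx=2.5,fy=2.5,interpolation=cv2.INTER_CUBIC))
cv2.imwrite('pics/b.png',cv2.resize(t[...,::-1],None,fx=3.3,fy=3.3,interpolation=cv2.INTER_CUBIC))
```

```text
(no output)
```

View pics/a.png

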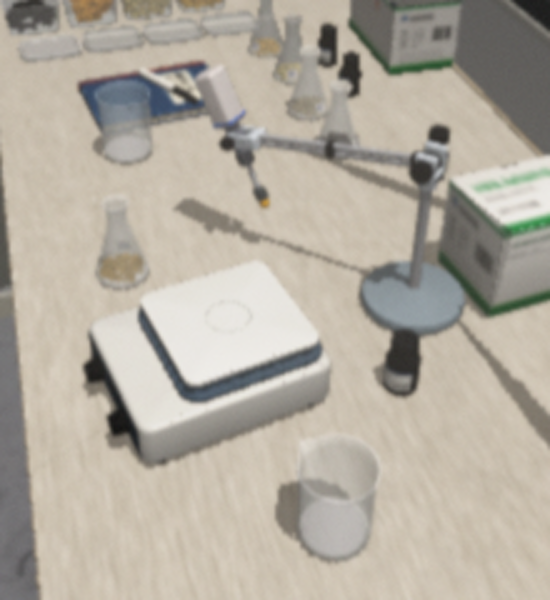

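View pics/b.png

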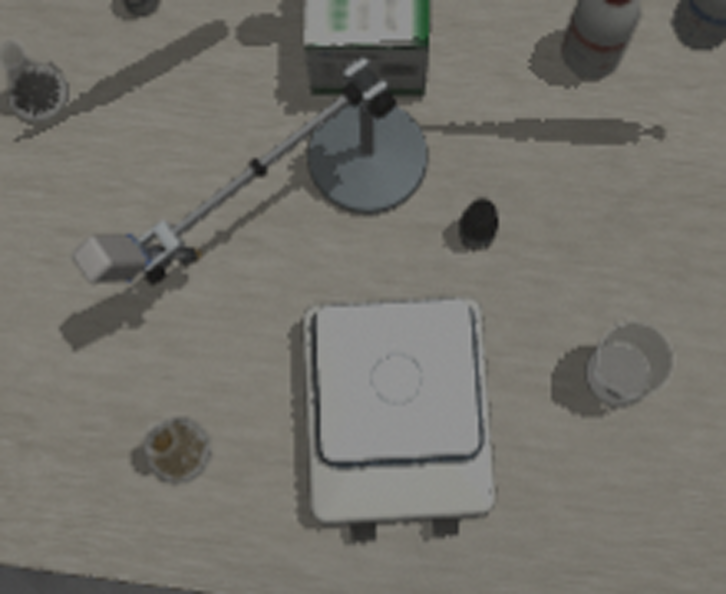

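The side picture shows the head leaning at about crop (222,95), with its tip at (264,203), beyond the plate. The ring is at (229,316). In the top picture the ring is at (396,379), the shoulder about (368,88) and the tip at (193,258). Now I'll triangulate.

Run:
```python
from h import *
np.set_printoptions(precision=4,suppress=True)
S=lambda x,y:(x/2.5+140-.3,y/2.5+100-.3); Tp=lambda x,y:(x/3.3+140-.35,y/3.3+110-.35)
def tri(a,b):
    L=[]
    for c,uv in(('side',a),('top',b)):
        T=T_of(c);d=T[:3,:3]@np.append(rays(c,[uv])[0],1);L.append((T[:3,3],d/np.linalg.norm(d)))
    A=sum(np.eye(3)-np.outer(d,d) for o,d in L);B=sum((np.eye(3)-np.outer(d,d))@o for o,d in L)
    p=np.linalg.solve(A,B);return p,[np.linalg.norm(np.cross(p-o,d)) for o,d in L]
print('ring side',onz('side',[S(229,316)],.083),'top',onz('top',[Tp(396,379)],.083))
print('tip',tri(S(264,203),Tp(193,258)))
print('shoulder',tri(S(432,160),Tp(368,88)))
print('foot side',onz('side',[S(413,295)],.01),'top',onz('top',[Tp(368,156)],.01))
print('hinge guess',tri(S(243,139),Tp(165,255)))
C={c:cloud(c,np.load(c+'0.npz')['d']) for c in('side','top')}
Ps=[]
for c in C:
    P=C[c].reshape(-1,3);im=np.load(c+'0.npz')['im'].reshape(-1,3)
    m=(abs(P[:,0]-.58)<.1)&(abs(P[:,1]-.18)<.1)&(P[:,2]>.045)
    print(c,m.sum());Q=np.hstack([P[m],im[m]]);np.save(c+'_head.npy',Q)
    print(Q[::12].round(3))
# knob/top of shoulder, foot
P=np.vstack([C[c].reshape(-1,3) for c in C])
m=(np.hypot(P[:,0]-.68,P[:,1]+0)<.12)&(P[:,2]>.005)&(P[:,2]<.03);
```

```text
ring side [[ 0.5005 -0.0409  0.083 ]] top [[ 0.499  -0.0405  0.083 ]]
tip (array([0.5908, 0.1593, 0.0676]), [np.float64(0.0008204010911614306), np.float64(0.0008204010911614329)])
shoulder (array([0.7262, 0.0118, 0.1954]), [np.float64(0.0019958414822952367), np.float64(0.0019958414822951157)])
foot side [[0.7296 0.0171 0.01  ]] top [[0.7283 0.0147 0.01  ]]
hinge guess (array([0.5687, 0.1669, 0.1552]), [np.float64(3.2682140029918484e-05), np.float64(3.268214002985089e-05)])
side 770
[[  0.549   0.221   0.223 199.    189.    178.   ]
 [  0.557   0.208   0.225 202.    194.    186.   ]
 [  0.534   0.204   0.224 182.    177.    176.   ]
 [  0.53    0.203   0.222 182.    174.    172.   ]
 [  0.526   0.211   0.215 149.    147.    148.   ]
 [  0.559   0.204   0.214 198.    190.    184.   ]
 [  0.551   0.197   0.216 198.    190.    185.   ]
 [  0.545   0.193   0.215 197.    189.    184.   ]
 [  0.539   0.192   0.214 157.    149.    144.   ]
 [  0.534   0.194   0.21  138.    132.    128.   ]
 [  0.529   0.201   0.204 142.    135.    129.   ]
 [  0.563   0.197   0.202 196.    189.    182.   ]
 
[... 4561 characters left out ...]
184   0.193  91.     90.     88.   ]
 [  0.58    0.167   0.088  80.     78.     73.   ]
 [  0.537   0.204   0.226 134.    131.    129.   ]
 [  0.55    0.183   0.185  73.     72.     70.   ]
 [  0.534   0.213   0.221 128.    125.    122.   ]
 [  0.543   0.187   0.198  62.     61.     60.   ]
 [  0.532   0.216   0.217 110.    109.    105.   ]
 [  0.541   0.19    0.195  62.     61.     60.   ]
 [  0.554   0.167   0.154  22.     22.     22.   ]
 [  0.54    0.191   0.188  62.     60.     59.   ]
 [  0.527   0.213   0.216 113.    111.    107.   ]
 [  0.539   0.19    0.181  60.     61.     65.   ]
 [  0.528   0.201   0.21   88.     86.     82.   ]
 [  0.543   0.177   0.146  67.     66.     61.   ]]
```

```bash
cat > fit.py <<'E'
from h import *
from scipy.optimize import least_squares
np.set_printoptions(precision=4,suppress=True)
SH=np.array([.728,.0155,.19])
def frame(az,lift,lean):
    r=np.array([np.cos(az),np.sin(az),0]);k=np.array([0,0,1.])
    H=SH+.24*(np.cos(lift)*r+np.sin(lift)*k)
    z=np.cos(lean)*k+np.sin(lean)*r; x=-(np.cos(lean)*r-np.sin(lean)*k)
    return H,np.c_[x,np.cross(z,x),z]
def fit(Q,p0,zlo=20):
    h=np.array([14,16,33])/1e3
    def local(p):
        H,M=frame(*p[:3]);return (Q-H)@M-[0,0,.049]
    p=np.array(p0,float)
    for it in range(4):
        L=local(p);m=(np.abs(L)<h+.012).all(1)&(L[:,2]>-.033+zlo/1e3-.02)
        def res(p):
            q=np.abs(local(p)[m])-h
            d=np.linalg.norm(np.maximum(q,0),axis=1)+np.minimum(q.max(1),0)
            return np.append(d,(p-p0)*[.003,.003,.003])
        p=least_squares(res,p,loss='soft_l1',f_scale=.002).x
    r=res(p)[:-3];print('fit az lift lean',p,'n',m.sum(),'rms mm',1e3*np.sqrt((r**2).mean()))
    H,M=frame(*p);print('hinge',H,'grip',H+.052*M[:,2],'top',H+.082*M[:,2]);return p
E
python3 - <<'E'
from fit import *
for n in(['side'],['top'],['side','top']):
    Q=np.vstack([np.load(c+'_head.npy')[:,:3] for c in n])
    p=fit(Q,[np.deg2rad(134.3),-.17,.42])
H,M=frame(*p)
Q=np.vstack([np.load(c+'_head.npy')[:,:3] for c in('side','top')])
L=(Q-H)@M;m=np.hypot(L[:,0],L[:,1])<.02
print('stem', np.sort(L[m,2])[:15], L[m&(L[:,2]<-.04)].mean(0))
tip=np.array([.5908,.1593,.0676]);print('tip local',M.T@(tip-H))
E
```

```text
fit az lift lean [ 2.327  -0.1749  0.4586] n 317 rms mm 1.3318746359271776
hinge [0.5658 0.1874 0.1482] grip [0.55   0.2042 0.1949] top [0.5409 0.2138 0.2218]
fit az lift lean [ 2.3294 -0.1724  0.4475] n 256 rms mm 1.2107695560933172
hinge [0.5653 0.1871 0.1488] grip [0.5499 0.2034 0.1957] top [0.5409 0.2129 0.2227]
fit az lift lean [ 2.3278 -0.1731  0.4546] n 573 rms mm 1.323913507253114
hinge [0.5656 0.1873 0.1487] grip [0.55   0.2039 0.1954] top [0.5409 0.2135 0.2223]
stem [-0.0916 -0.0911 -0.0908 -0.0902 -0.089  -0.0884 -0.0878 -0.0877 -0.0871
 -0.0871 -0.086  -0.086  -0.0853 -0.0849 -0.0847] [ 0.0022 -0.0027 -0.0698]
tip local [-0.0018 -0.001  -0.0894]
```

Emit:
step_arm:
  steps:
    - [0,0,-30,7.3]
    - [0,0,-30,7.3]
    - [0,0,-20,7.2]
    - [-46,-4,0,0]
    - [-46,-4,0,0]
    - [-46,-4,0,0]
    - [-46,-4,0,0]
    - [-46,-4,0,0]
  claw: 100

```text
time: 1.9
tool_pos: [0.4036, 0.3831, 0.2906]
tool_rot: [0.0, 0.397, 0.918, 0.0]
contact_force: [1.1, 1.2, -0.5]
gripper_width: 1.003
```

Emit:
step_arm:
  steps:
    - [-48,-3,0,0]
    - [-48,-3,0,0]
    - [-48,-3,0,0]
    - [-48,-3,0,0]
    - [-38,-3,0,0]
    - [0,0,0,0]

```text
time: 2.5
tool_pos: [0.5572, 0.1926, 0.2917]
tool_rot: [0.002, 0.4, 0.916, 0.001]
contact_force: [-0.9, 0.3, -0.3]
gripper_width: 1.0
```

```bash
cat >> h.py <<'E'
def todo(g):
    s=state();M=T_of('wrist',s)@np.linalg.inv(np.array(camera_params('wrist')['T_tool_cam']))
    print('tcp',M[:3,3].round(4),'tool delta mm',(1e3*M[:3,:3].T@(np.array(g)-M[:3,3])).round(1),'yaw x',np.rad2deg(np.arctan2(M[1,0],M[0,0])).round(2),'F',s['contact_force'].round(2),'w',round(s['gripper_width'],3),'t',s['time'])
E
python3 -c "
from h import *
todo([.550,.204,.174])"
```

```text
tcp [0.5572 0.1926 0.2917] tool delta mm [ 13.5   2.  117.6] yaw x 132.83 F [-0.85  0.25 -0.29] w 1.0 t 2.5
```

Emit:
step_arm:
  steps:
    - [13,2,30,0]
    - [0,0,40,0]
    - [0,0,30,0]
    - [0,0,14,0]
    - [0,0,0,0]

```text
time: 3.0
tool_pos: [0.5513, 0.2049, 0.177]
tool_rot: [0.003, 0.401, 0.916, 0.003]
contact_force: [0.7, 0.2, -0.1]
gripper_width: 1.001
```

```bash
python3 -c "
from h import *
todo([.550,.204,.174])
im,d=grab_frame('wrist');cv2.imwrite('pics/w1.png',im[...,::-1])"
```

```text
tcp [0.5513 0.2049 0.177 ] tool delta mm [ 0.2 -1.6  2.9] yaw x 132.7 F [ 0.71  0.2  -0.14] w 1.001 t 3.0
```

View pics/w1.png

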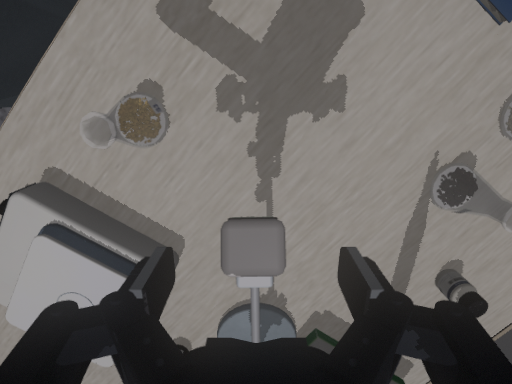

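The housing is centred between the fingers (u≈253, jaws at about 160 and 355), with its width across the jaws. I'll close on it.

Emit:
step_arm:
  steps:
    - [0,-1,2,0]
    - [0,0,0,0]
    - [0,0,0,0]
    - [0,0,0,0]
    - [0,0,0,0]
    - [0,0,0,0]
  claw: 0

```text
time: 3.65
tool_pos: [0.5537, 0.2054, 0.1837]
tool_rot: [0.008, 0.401, 0.916, 0.006]
contact_force: [-1.7, -0.3, -1.8]
gripper_width: 0.353
```

Emit:
step_arm:
  steps:
    - [1,0,-13,0]
    - [1,0,-13,0]
    - [1,0,-13,0]
    - [0,0,-13,0]
    - [0,0,-13,0]
    - [0,0,0,0]

```text
time: 4.25
tool_pos: [0.551, 0.2064, 0.2513]
tool_rot: [0.009, 0.4, 0.916, 0.006]
contact_force: [1.4, -1.3, -5.1]
gripper_width: 0.353
```

```bash
cat >> fit.py <<'E'
def look(p0,tag,cams=('side','top'),zlo=20,crop=None):
    Qs=[]
    for c in cams:
        im,d=grab_frame(c);C=cloud(c,d).reshape(-1,3)
        H,M=frame(*p0);Qs.append(C[np.linalg.norm(C-H,axis=1)<.15])
        np.savez(f'{c}_{tag}.npz',im=im,d=d)
    Q=np.vstack(Qs)
    p=fit(Q,p0,zlo);H,M=frame(*p);L=(Q-H)@M
    m=(np.hypot(L[:,0],L[:,1])<.02)&(L[:,2]<-.04);l=L[m]
    if m.sum()>6:
        a=np.polyfit(l[:,2],l[:,0],1);print('stem n',m.sum(),'lowest',np.sort(l[:,2])[:4],'x slope',a,'mean',l.mean(0), 'world low',(H+M@[0,0,np.sort(l[:,2])[2]]))
    return p
E
python3 -c "
from fit import *
todo([.5,0,.2])
look([2.328,.08,.45],'lift')"
```

```text
tcp [0.551  0.2064 0.2513] tool delta mm [-116.3 -178.6   49.4] yaw x 132.79 F [ 1.39 -1.34 -5.09] w 0.353 t 4.25
fit az lift lean [2.3234 0.0964 0.4699] n 452 rms mm 4.86086878350342
hinge [0.5647 0.1899 0.2131] grip [0.5486 0.2071 0.2595] top [0.5393 0.217  0.2862]
stem n 106 lowest [-0.0941 -0.0939 -0.093  -0.0928] x slope [-0.0587 -0.0032] mean [ 0.001  -0.0028 -0.0718] world low [0.5935 0.1591 0.1302]
```

Emit:
step_arm:
  steps:
    - [-1.4,-27.2,0,-6]
    - [-1.4,-27.2,0,-6]
    - [-1.4,-27.2,0,-6]
    - [-1.4,-27.2,0,-6]
    - [-1.4,-27.2,0,-6]
    - [0,0,0,0]

```text
time: 4.95
tool_pos: [0.4774, 0.0899, 0.2478]
tool_rot: [0.01, 0.142, 0.99, 0.004]
contact_force: [3.6, -0.6, -3.1]
gripper_width: 0.353
```

```bash
cat >> h.py <<'E'
def pol():
    s=state();todo(s['tool_pos']);d=s['tool_pos']-np.array([.728,.0155,.19]);print('tcp az',np.rad2deg(np.arctan2(d[1],d[0]))%360,'r',np.hypot(*d[:2]),'z',s['tool_pos'][2])
E
python3 -c "
from h import *
pol()"
```

```text
tcp [0.4774 0.0899 0.2478] tool delta mm [ 0. -0. -0.] yaw x 163.67 F [ 3.57 -0.64 -3.1 ] w 0.353 t 4.95
tcp az 163.45616585148417 r 0.2614077023104992 z 0.24783802010718445
```

Emit:
step_arm:
  steps:
    - [-1.6,-27.2,-0.5,-6]
    - [-1.5,-27.2,-0.5,-6]
    - [-1.5,-27.2,-0.5,-6]
    - [-1.5,-27.2,-0.5,-6]
    - [-1.5,-26,-0.5,-5.8]
    - [0,0,0,0]

```text
time: 5.55
tool_pos: [0.4741, -0.0447, 0.2488]
tool_rot: [0.011, -0.12, 0.993, 0.005]
contact_force: [1.3, -0.5, -3.6]
gripper_width: 0.356
```

```bash
python3 -c "
from fit import *
pol()
p=look([np.deg2rad(193.8),.09,.46],'swing')
S=np.load('side_swing.npz')['im'][110:320,130:340];cv2.imwrite('pics/s2.png',cv2.resize(S[...,::-1],None,fx=2.8,fy=2.8,interpolation=cv2.INTER_CUBIC))
"
```

```text
tcp [ 0.4741 -0.0447  0.2488] tool delta mm [-0.  0.  0.] yaw x -166.18 F [ 1.26 -0.48 -3.56] w 0.356 t 5.55
tcp az 193.33404146327877 r 0.26097931661029206 z 0.24879825299045424
fit az lift lean [3.3805 0.0969 0.4689] n 550 rms mm 5.058102717981348
hinge [ 0.4959 -0.041   0.2132] grip [ 0.4731 -0.0466  0.2596] top [ 0.4599 -0.0498  0.2864]
stem n 168 lowest [-0.1494 -0.1487 -0.1485 -0.1482] x slope [0.0552 0.0031] mean [-0.0031 -0.0014 -0.1128] world low [ 0.5611 -0.0252  0.0808]
```

View pics/s2.png

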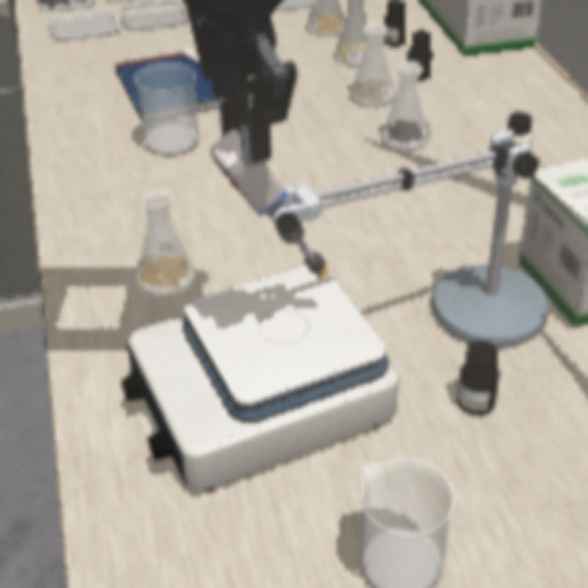

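Emit:
step_arm:
  steps:
    - [-4,0,-1.5,0]
    - [-4,0,-1.5,0]
    - [-4,0,-1,0]

```text
time: 5.95
tool_pos: [0.4785, -0.0407, 0.2509]
tool_rot: [-0.001, -0.119, 0.993, 0.003]
contact_force: [-6.2, -3.2, -2.9]
gripper_width: 0.35
```

```bash
python3 -c "
from fit import *
pol()
p=look([3.38,.09,.3],'up1')
"
```

```text
tcp [ 0.4785 -0.0407  0.2509] tool delta mm [ 0. -0. -0.] yaw x -166.39 F [-6.18 -3.24 -2.86] w 0.35 t 5.95
tcp az 192.6880905190437 r 0.2557468420491879 z 0.2508800393774946
fit az lift lean [3.3757 0.0958 0.3883] n 609 rms mm 4.819564677322604
hinge [ 0.4956 -0.0399  0.213 ] grip [ 0.4765 -0.0445  0.2611] top [ 0.4654 -0.0471  0.2888]
stem n 209 lowest [-0.1486 -0.1479 -0.1477 -0.1472] x slope [-0.0143 -0.002 ] mean [-0.0003 -0.0013 -0.1169] world low [ 0.55   -0.0269  0.0763]
```

Emit:
step_arm:
  steps:
    - [-6,-1,-1.5,0]
    - [-6,-1,-1.5,0]
    - [-6,-0.5,-1,0]
    - [-6,0,-1,0]

```text
time: 6.45
tool_pos: [0.4929, -0.0356, 0.2523]
tool_rot: [-0.017, -0.119, 0.993, 0.001]
contact_force: [-5.7, -3.9, -2.8]
gripper_width: 0.356
```

```bash
python3 -c "
from fit import *
pol()
p=look([3.38,.09,.15],'up2')
"
```

```text
tcp [ 0.4929 -0.0356  0.2523] tool delta mm [0. 0. 0.] yaw x -166.34 F [-5.66 -3.9  -2.8 ] w 0.356 t 6.45
tcp az 192.26449441339764 r 0.24055483975262226 z 0.25232121127092766
fit az lift lean [3.3662 0.0912 0.2007] n 725 rms mm 4.737923301663372
hinge [ 0.495  -0.0377  0.2119] grip [ 0.4849 -0.04    0.2628] top [ 0.4791 -0.0414  0.2922]
stem n 213 lowest [-0.1364 -0.1362 -0.1358 -0.1355] x slope [-0.0013 -0.0002] mean [-0.0001 -0.0013 -0.1094] world low [ 0.5214 -0.0317  0.0788]
```

Emit:
step_arm:
  steps:
    - [-6,-1,-0.5,0]
    - [-6,-1,-0.5,0]
    - [-5,-1,0,0]

```text
time: 6.85
tool_pos: [0.5038, -0.0328, 0.2509]
tool_rot: [-0.029, -0.12, 0.992, -0.001]
contact_force: [-8.6, -2.7, -1.5]
gripper_width: 0.354
```

```bash
cat >> fit.py <<'E'
def stem(tag):
    # stem points between plate+8mm and hinge-40mm, near the ring: line fit
    for cs in (['side'],['top'],['side','top']):
        P=np.vstack([cloud(c,np.load(f'{c}_{tag}.npz')['d']).reshape(-1,3) for c in cs])
        m=(np.hypot(P[:,0]-.5,P[:,1]+.041)<.045)&(P[:,2]>.09)&(P[:,2]<.172)
        P=P[m]
        if len(P)<8: print(cs,'few',len(P));continue
        ax=np.polyfit(P[:,2],P[:,0],1);ay=np.polyfit(P[:,2],P[:,1],1)
        print(cs,len(P),'slope x,y',ax[0],ay[0],'at z=.12',np.polyval(ax,.12),np.polyval(ay,.12),'zmin',np.sort(P[:,2])[:3])
E
python3 -c "
from fit import *
pol()
p=look([3.37,.09,.05],'up3')
stem('up3')
S=np.load('side_up3.npz')['im'][110:280,130:340];cv2.imwrite('pics/s3.png',cv2.resize(S[...,::-1],None,fx=3.5,fy=3.5,interpolation=cv2.INTER_CUBIC))
"
```

```text
tcp [ 0.5038 -0.0328  0.2509] tool delta mm [-0.  0. -0.] yaw x -166.25 F [-8.6  -2.68 -1.52] w 0.354 t 6.85
tcp az 192.1460754033016 r 0.22936075768069353 z 0.25089408898087606
fit az lift lean [3.3645 0.0922 0.0618] n 814 rms mm 4.6128234490062034
hinge [ 0.4949 -0.0373  0.2121] grip [ 0.4918 -0.038   0.264 ] top [ 0.49   -0.0385  0.2939]
stem n 284 lowest [-0.1321 -0.1321 -0.1316 -0.1316] x slope [0.0371 0.0021] mean [-0.0021 -0.0004 -0.1123] world low [ 0.5029 -0.0355  0.0807]
['side'] 79 slope x,y -0.0626759153590346 0.03805312999384545 at z=.12 0.5012574621324623 -0.04104552135762103 zmin [0.1197 0.1203 0.1211]
['top'] few 0
['side', 'top'] 79 slope x,y -0.0626759153590346 0.03805312999384545 at z=.12 0.5012574621324623 -0.04104552135762103 zmin [0.1197 0.1203 0.1211]
```

View pics/s3.png

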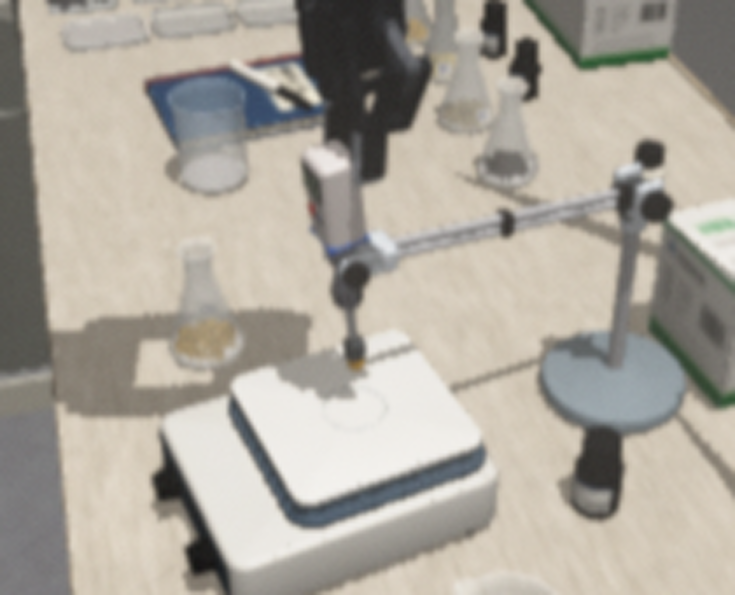

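Emit:
step_arm:
  steps:
    - [0,0,0,0]
    - [0,0,0,0]
    - [0,0,0,0]
    - [0,0,0,0]
  claw: 100

```text
time: 7.35
tool_pos: [0.5063, -0.0284, 0.2538]
tool_rot: [-0.025, -0.122, 0.992, -0.0]
contact_force: [0.1, 1.1, 0.6]
gripper_width: 0.995
```

```bash
python3 -c "
from fit import *
pol()
p=look([3.37,.09,.05],'up4')
stem('up4')
im,d=grab_frame('wrist');cv2.imwrite('pics/w4.png',im[...,::-1])
"
```

```text
tcp [ 0.5063 -0.0284  0.2538] tool delta mm [ 0.  0. -0.] yaw x -165.97 F [0.08 1.11 0.6 ] w 0.995 t 7.35
tcp az 191.1940774445246 r 0.22600772592353197 z 0.2537995018335445
fit az lift lean [3.3623 0.0841 0.0807] n 621 rms mm 1.1829618481364266
hinge [ 0.4946 -0.0369  0.2102] grip [ 0.4906 -0.0378  0.262 ] top [ 0.4882 -0.0383  0.2919]
stem n 264 lowest [-0.13   -0.1298 -0.1297 -0.1296] x slope [ 0.0117 -0.0007] mean [-0.002  -0.0002 -0.11  ] world low [ 0.5049 -0.0346  0.0809]
['side'] 79 slope x,y -0.06985730982195015 0.04503911453183781 at z=.12 0.5012852976160377 -0.0407342513291937 zmin [0.1187 0.1187 0.1193]
['top'] few 0
['side', 'top'] 79 slope x,y -0.06985730982195015 0.04503911453183781 at z=.12 0.5012852976160377 -0.0407342513291937 zmin [0.1187 0.1187 0.1193]
```

View pics/w4.png

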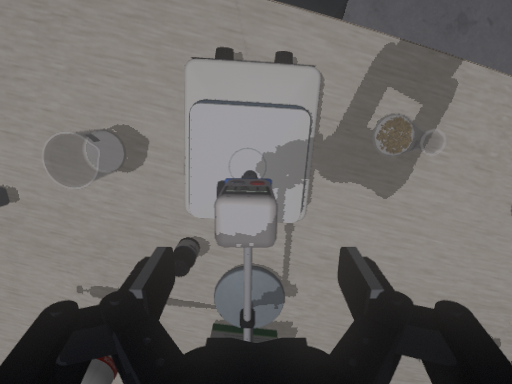

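Released, the clean fit (rms 1.2 mm) gives a lean of 0.08 and the hinge within 7 mm of the ring centre. I'll re-grip centred on the axis, remove the remaining lean, then lower while gripped so the hand holds the orientation.

```bash
python3 -c "
from h import *
todo([.4898,-.038,.245])"
```

```text
tcp [ 0.5061 -0.0288  0.2535] tool delta mm [17.5 -5.   9.3] yaw x -166.0 F [ 0.19 -0.13  0.63] w 1.0 t 7.5
```

Emit:
step_arm:
  steps:
    - [9,-2.5,4,1.4]
    - [8.5,-2.5,5,0]
    - [0,0,0,0]

```text
time: 7.8
tool_pos: [0.4882, -0.0385, 0.2445]
tool_rot: [-0.026, -0.108, 0.994, -0.0]
contact_force: [0.5, 0.4, 0.4]
gripper_width: 0.998
```

```bash
python3 -c "
from h import *
todo([.4898,-.038,.245])"
```

```text
tcp [ 0.4882 -0.0385  0.2445] tool delta mm [-1.6  0.2 -0.5] yaw x -167.54 F [0.48 0.39 0.37] w 0.998 t 7.8
```

Emit:
step_arm:
  steps:
    - [-1,0,0,0]
    - [0,0,0,0]
    - [0,0,0,0]
    - [0,0,0,0]
    - [0,0,0,0]
    - [0,0,0,0]
  claw: 0

```text
time: 8.4
tool_pos: [0.4888, -0.0385, 0.2445]
tool_rot: [-0.026, -0.108, 0.994, -0.0]
contact_force: [-0.5, 0.4, 0.2]
gripper_width: 0.358
```

Emit:
step_arm:
  steps:
    - [-5,-2,0,0]
    - [-5,-2,0,0]
    - [-3,-2,0,0]

```text
time: 8.7
tool_pos: [0.4944, -0.0411, 0.2419]
tool_rot: [-0.039, -0.109, 0.993, 0.002]
contact_force: [-9.7, 1.7, 3.1]
gripper_width: 0.358
```

```bash
python3 -c "
from fit import *
pol()
p=look([3.37,.085,.03],'up5',cams=('side',))
"
```

```text
tcp [ 0.4944 -0.0411  0.2419] tool delta mm [-0. -0. -0.] yaw x -167.39 F [-9.73  1.7   3.12] w 0.358 t 8.7
tcp az 193.61126659238263 r 0.24030862090803998 z 0.24192879359904093
fit az lift lean [3.3996 0.1668 0.0172] n 502 rms mm 4.853751187823594
hinge [ 0.4992 -0.0449  0.2298] grip [ 0.4983 -0.0451  0.2818] top [ 0.4978 -0.0452  0.3118]
stem n 262 lowest [-0.1489 -0.1488 -0.1485 -0.1485] x slope [-0.0633 -0.0099] mean [-0.0028  0.0014 -0.1122] world low [ 0.5016 -0.0442  0.0814]
```

```bash
sed -i "s|Qs.append(C\[np.linalg.norm(C-H,axis=1)<.15\])|Qs.append(C[(np.linalg.norm(C-H,axis=1)<.15)\&((im.reshape(-1,3).max(1)>115*(1 if c=='side' else .5))\|(C[:,2]<H[2]))])|" fit.py
python3 -c "
from fit import *
p=look([3.375,.08,.03],'up6')
stem('up6')
"
```

```text
fit az lift lean [ 3.365   0.0787 -0.0168] n 337 rms mm 1.7017525961459994
hinge [ 0.4947 -0.0375  0.2089] grip [ 0.4955 -0.0373  0.2609] top [ 0.496  -0.0372  0.2909]
stem n 329 lowest [-0.1298 -0.1296 -0.1294 -0.1287] x slope [0.0168 0.0003] mean [-0.0016 -0.0009 -0.11  ] world low [ 0.4926 -0.038   0.0795]
['side'] 81 slope x,y 0.0030661422725014407 0.05734393887936314 at z=.12 0.49407942298174606 -0.043047947815938854 zmin [0.1171 0.1177 0.1178]
['top'] 10 slope x,y 0.09504763876717812 0.01729764047978144 at z=.12 0.4869967533778884 -0.03904057027642986 zmin [0.1307 0.134  0.1343]
['side', 'top'] 91 slope x,y 0.008956773026368187 0.05394389153074568 at z=.12 0.49337134691641604 -0.04262132912106896 zmin [0.1171 0.1177 0.1178]
```

Emit:
step_arm:
  steps:
    - [0,-1.5,5,0]
    - [0,-1.5,5,0]
    - [0,-1.5,5,0]
    - [0,-1,5,0]
    - [0,0,3,0]
    - [0,0,0,0]

```text
time: 9.45
tool_pos: [0.4933, -0.0432, 0.2182]
tool_rot: [-0.04, -0.113, 0.993, 0.005]
contact_force: [-1.5, 4.3, 1.7]
gripper_width: 0.362
```

```bash
python3 -c "
from fit import *
pol()
p=look([3.375,-.01,.0],'lo1')
stem('lo1')
print(boxes_of('side','hotplate')[:1])
"
```

```text
tcp [ 0.4933 -0.0432  0.2182] tool delta mm [0. 0. 0.] yaw x -166.95 F [-1.53  4.31  1.73] w 0.362 t 9.45
tcp az 194.04390269641883 r 0.24188565739217707 z 0.21819113160385062
fit az lift lean [ 3.3742 -0.0192 -0.001 ] n 324 rms mm 1.7630050165883224
hinge [ 0.4945 -0.0398  0.1854] grip [ 0.4946 -0.0398  0.2374] top [ 0.4946 -0.0398  0.2674]
stem n 292 lowest [-0.1057 -0.105  -0.1047 -0.1045] x slope [0.0796 0.0048] mean [-0.0026 -0.0014 -0.0923] world low [ 0.4944 -0.0398  0.0807]
['side'] 136 slope x,y -0.04670961803354126 -0.037461378750439506 at z=.12 0.49507882258613145 -0.044336881023400554 zmin [0.0948 0.0948 0.0954]
['top'] 12 slope x,y -0.0913729601470281 -0.014884602930766159 at z=.12 0.48914064300040094 -0.04069894563384598 zmin [0.1066 0.1072 0.1087]
['side', 'top'] 148 slope x,y -0.04555564663925637 -0.038482870863252895 at z=.12 0.49454632213943045 -0.04400975783320606 zmin [0.0948 0.0948 0.0954]
[{'box': [171.5, 204.6, 101.1, 77.8], 'p': 0.71}]
```

Emit:
step_arm:
  steps:
    - [0,0,1.5,0]
    - [0,0,1.5,0]
    - [0,0,1.5,0]
    - [0,0,0,0]

```text
time: 10.0
tool_pos: [0.4935, -0.0433, 0.215]
tool_rot: [-0.039, -0.113, 0.993, 0.005]
contact_force: [-0.7, 4.4, 1.9]
gripper_width: 0.353
```

Emit:
step_arm:
  steps:
    - [0,0,1.5,0]
    - [0,0,1.5,0]

```text
time: 10.2
tool_pos: [0.4936, -0.0433, 0.2127]
tool_rot: [-0.039, -0.113, 0.993, 0.005]
contact_force: [-1.2, 4.4, 4.6]
gripper_width: 0.359
```

Emit:
step_arm:
  steps:
    - [0,0,1.5,0]
    - [0,0,1.5,0]

```text
time: 10.4
tool_pos: [0.4937, -0.0432, 0.2103]
tool_rot: [-0.038, -0.113, 0.993, 0.005]
contact_force: [-2.2, 4.0, 5.2]
gripper_width: 0.363
```

```bash
python3 -c "
from fit import *
pol()
p=look([3.375,-.05,.0],'lo2')
stem('lo2')
"
```

```text
tcp [ 0.4937 -0.0432  0.2103] tool delta mm [-0. -0. -0.] yaw x -166.94 F [-2.16  3.98  5.21] w 0.363 t 10.4
tcp az 194.07057174133038 r 0.24153960799650803 z 0.21026013910201352
fit az lift lean [ 3.375  -0.052   0.0044] n 330 rms mm 1.7770764831750285
hinge [ 0.4948 -0.0399  0.1775] grip [ 0.4946 -0.04    0.2295] top [ 0.4945 -0.04    0.2595]
stem n 266 lowest [-0.0993 -0.0974 -0.0973 -0.0973] x slope [0.086  0.0044] mean [-0.003  -0.0016 -0.0866] world low [ 0.4952 -0.0398  0.0802]
['side'] 134 slope x,y 0.00022875689996891064 -0.07180662649992643 at z=.12 0.49501125765328946 -0.044836822175437115 zmin [0.0906 0.0921 0.0952]
['top'] 11 slope x,y -0.07587282164069095 -0.01596465273702016 at z=.12 0.4888567195943163 -0.04133667826600387 zmin [0.1009 0.1027 0.1061]
['side', 'top'] 145 slope x,y -0.0018047021689757566 -0.0697238657362419 at z=.12 0.49451715990525197 -0.044559937558306326 zmin [0.0906 0.0921 0.0952]
```

Emit:
step_arm:
  steps:
    - [0,0,1.5,0]
    - [0,0,1.5,0]
    - [0,0,0,0]

```text
time: 10.8
tool_pos: [0.494, -0.0431, 0.2084]
tool_rot: [-0.037, -0.113, 0.993, 0.005]
contact_force: [-2.2, 4.8, 4.9]
gripper_width: 0.358
```

```bash
python3 -c "
from h import *
import time
pol()
F=[]
for i in range(6):
    grab_frame('wrist');F.append(state()['contact_force'])
print(np.round(F,2), np.mean(F,0));pol()
"
```

```text
tcp [ 0.494  -0.0431  0.2084] tool delta mm [0. 0. 0.] yaw x -166.94 F [-2.19  4.84  4.89] w 0.358 t 10.8
tcp az 194.06720391820016 r 0.24121074806215823 z 0.2083940419775667
[[-0.91  5.27  4.48]
 [-0.84  4.53  4.35]
 [-1.47  4.86  4.3 ]
 [-1.87  4.39  4.66]
 [-1.45  4.42  4.48]
 [-1.47  4.52  4.78]] [-1.33589644  4.66422166  4.50681561]
tcp [ 0.494  -0.0431  0.2084] tool delta mm [ 0.  0. -0.] yaw x -166.93 F [-1.47  4.52  4.78] w 0.358 t 11.1
tcp az 194.07127038478086 r 0.24122242844945832 z 0.20840862451661482
```

The tip is pressing, but the hand holds about 4.6 N sideways, which would scrape the tip on release. I'll lift clear, let the arm relax, check the lean, then lower again unstressed.

Emit:
step_arm:
  steps:
    - [0,0,-4,0]
    - [0,0,-4,0]
    - [0,0,-4,0]
    - [0,0,-4,0]
    - [0,0,-2,0]
    - [0,0,0,0]

```text
time: 11.7
tool_pos: [0.4931, -0.0429, 0.2198]
tool_rot: [-0.041, -0.113, 0.993, 0.006]
contact_force: [0.3, 3.1, -5.0]
gripper_width: 0.359
```

Emit:
step_arm:
  steps:
    - [0,0,0,0]
    - [0,0,0,0]
    - [0,0,0,0]
    - [0,0,0,0]
  claw: 100

```text
time: 12.1
tool_pos: [0.4944, -0.0459, 0.2235]
tool_rot: [-0.04, -0.11, 0.993, 0.003]
contact_force: [1.2, -0.2, 0.7]
gripper_width: 0.995
```

```bash
python3 -c "
from fit import *
pol()
p=look([3.375,-.01,.0],'r1')
stem('r1')
H,M=frame(*p); todo(H+.052*M[:,2]-[0,0,.017])
S=np.load('side_r1.npz')['im'][110:260,180:340];cv2.imwrite('pics/s6.png',cv2.resize(S[...,::-1],None,fx=4,fy=4,interpolation=cv2.INTER_CUBIC))
"
```

```text
tcp [ 0.4944 -0.0459  0.2235] tool delta mm [ 0. -0.  0.] yaw x -167.29 F [ 1.22 -0.17  0.7 ] w 0.995 t 12.1
tcp az 194.7186852512751 r 0.24151355605717845 z 0.22350504793324782
fit az lift lean [ 3.3756 -0.0469  0.0351] n 475 rms mm 1.1352701233094176
hinge [ 0.4948 -0.0401  0.1787] grip [ 0.493  -0.0405  0.2307] top [ 0.492  -0.0408  0.2607]
stem n 255 lowest [-0.0984 -0.0983 -0.0979 -0.0978] x slope [0.1031 0.006 ] mean [-0.003  -0.002  -0.0874] world low [ 0.4981 -0.0393  0.0809]
['side'] 135 slope x,y -0.05837066270266737 -0.028234747114699588 at z=.12 0.49734948454927735 -0.044512312360681025 zmin [0.0908 0.0912 0.0914]
['top'] few 7
['side', 'top'] 142 slope x,y -0.06419533071179212 -0.01590849159410112 at z=.12 0.497261838349555 -0.04480168796526453 zmin [0.0908 0.0911 0.0912]
tcp [ 0.4944 -0.0457  0.2233] tool delta mm [-0.6  5.2  9.7] yaw x -167.27 F [-0.42  0.96  0.3 ] w 1.002 t 12.2
```

View pics/s6.png

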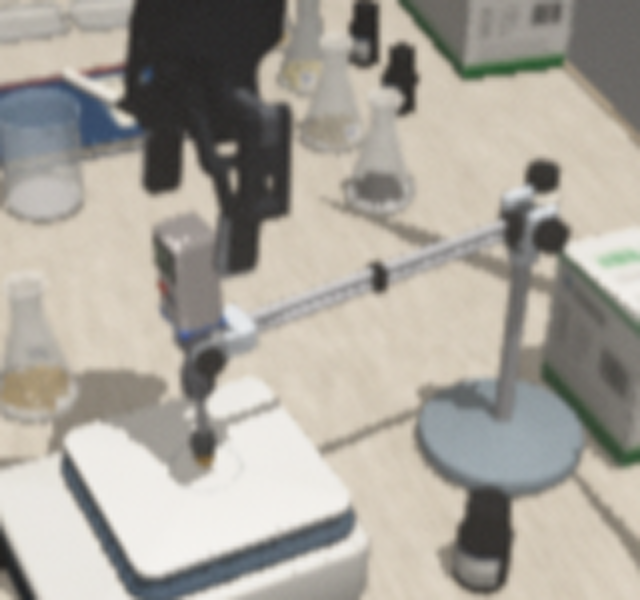

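The stress is gone, the lean is 0.035, and the tip sits just at the plate inside the ring. I'll re-centre, grip and press straight down.

Emit:
step_arm:
  steps:
    - [-0.5,5,5,-0.7]
    - [0,0,4.5,0]
    - [0,0,0,0]

```text
time: 12.5
tool_pos: [0.4929, -0.0405, 0.2134]
tool_rot: [-0.039, -0.117, 0.992, 0.003]
contact_force: [0.1, -0.5, 0.1]
gripper_width: 1.003
```

```bash
python3 -c "
from h import *
todo([.4932,-.0405,.2137])"
```

```text
tcp [ 0.4929 -0.0405  0.2134] tool delta mm [-0.2 -0.1 -0.3] yaw x -166.53 F [ 0.08 -0.53  0.15] w 1.003 t 12.5
```

Emit:
step_arm:
  steps:
    - [0,0,0,0]
    - [0,0,0,0]
    - [0,0,0,0]
    - [0,0,0,0]
    - [0,0,0,0]
    - [0,0,0,0]
  claw: 0

```text
time: 13.1
tool_pos: [0.4927, -0.0404, 0.2131]
tool_rot: [-0.04, -0.117, 0.992, 0.003]
contact_force: [-0.1, 0.3, -0.6]
gripper_width: 0.361
```

Emit:
step_arm:
  steps:
    - [0,0,2,0]
    - [0,0,2,0]
    - [0,0,0,0]

```text
time: 13.4
tool_pos: [0.4929, -0.0404, 0.2106]
tool_rot: [-0.039, -0.117, 0.992, 0.003]
contact_force: [-2.1, 0.0, 3.7]
gripper_width: 0.357
```

```bash
python3 -c "
from fit import *
F=[]
for i in range(4):
    grab_frame('wrist');F.append(state()['contact_force'])
print(np.mean(F,0));pol()
p=look([3.375,-.06,.0],'p1')
"
```

```text
[-0.3541  0.4578  3.1957]
tcp [ 0.4929 -0.0404  0.2105] tool delta mm [-0. -0.  0.] yaw x -166.52 F [-0.19  0.68  3.39] w 0.359 t 13.6
tcp az 193.3682418795456 r 0.241678281674015 z 0.2104968548685613
fit az lift lean [ 3.3755 -0.0464  0.0268] n 336 rms mm 1.6513042460281677
hinge [ 0.4948 -0.0401  0.1789] grip [ 0.4934 -0.0404  0.2308] top [ 0.4927 -0.0406  0.2608]
stem n 264 lowest [-0.0987 -0.0984 -0.098  -0.0979] x slope [0.0884 0.0047] mean [-0.0031 -0.0018 -0.0874] world low [ 0.4973 -0.0395  0.0809]
```

Emit:
step_arm:
  steps:
    - [0,0,1.5,0]
    - [0,0,1.5,0]
    - [0,0,1.5,0]
    - [0,0,0,0]

```text
time: 14.1
tool_pos: [0.4931, -0.0404, 0.2072]
tool_rot: [-0.038, -0.117, 0.992, 0.003]
contact_force: [-2.3, -0.5, 5.4]
gripper_width: 0.359
```

```bash
python3 -c "
from fit import *
F=[]
for i in range(4):
    grab_frame('wrist');F.append(state()['contact_force'])
print(np.mean(F,0));pol()
p=look([3.375,-.06,.0],'p2')
"
```

```text
[-1.3335  0.7468  4.7482]
tcp [ 0.4931 -0.0404  0.2072] tool delta mm [ 0.  0. -0.] yaw x -166.52 F [-1.49  0.59  4.85] w 0.36 t 14.3
tcp az 193.37352800978974 r 0.24149365909684284 z 0.20718827508163265
fit az lift lean [ 3.3759 -0.0584  0.0224] n 340 rms mm 1.9058317855180784
hinge [ 0.495  -0.0401  0.176 ] grip [ 0.4938 -0.0404  0.228 ] top [ 0.4932 -0.0406  0.258 ]
stem n 254 lowest [-0.0983 -0.0957 -0.0956 -0.0956] x slope [0.0934 0.005 ] mean [-0.003  -0.0016 -0.0854] world low [ 0.497  -0.0396  0.0804]
```

Emit:
step_arm:
  steps:
    - [0,0,1.5,0]
    - [0,0,1.5,0]
    - [0,0,0,0]

```text
time: 14.7
tool_pos: [0.4933, -0.0403, 0.2053]
tool_rot: [-0.037, -0.117, 0.992, 0.003]
contact_force: [-0.9, -0.1, 5.4]
gripper_width: 0.362
```

```bash
python3 -c "
from h import *
F=[]
for i in range(5):
    grab_frame('wrist');F.append(state()['contact_force'])
print(np.mean(F,0));pol()
"
```

```text
[-1.04176217  0.50291589  5.77284498]
tcp [ 0.4932 -0.0403  0.2053] tool delta mm [-0. -0. -0.] yaw x -166.53 F [-1.37  0.47  4.68] w 0.363 t 14.95
tcp az 193.3771290210031 r 0.24129694052655642 z 0.2052520089677198
```

Emit:
step_arm:
  steps:
    - [0,0,0,0]
    - [0,0,0,0]
    - [0,0,0,0]
    - [0,0,0,0]
    - [0,0,0,0]
  claw: 100

```text
time: 15.45
tool_pos: [0.4921, -0.0404, 0.2013]
tool_rot: [-0.039, -0.117, 0.992, 0.003]
contact_force: [0.6, -0.9, -0.5]
gripper_width: 1.003
```

Emit:
step_arm:
  steps:
    - [0,0,-20,0]
    - [0,0,-30,0]
    - [0,0,-40,0]
    - [0,0,-40,0]
    - [0,0,-20,0]
    - [0,0,0,0]

```text
time: 16.05
tool_pos: [0.5029, -0.0397, 0.3522]
tool_rot: [-0.043, -0.117, 0.992, 0.004]
contact_force: [-0.5, -0.7, -0.4]
gripper_width: 1.002
```

```bash
python3 -c "
from fit import *
pol()
p=look([3.375,-.06,.0],'f1')
print('ring dist mm',1e3*np.hypot(*(frame(*p)[0][:2]-[.4998,-.0407])))
for c in('side','top'):
  for l in('flask','beaker','small_bottle','hotplate'): print(c,l,[np.round(b['box']) for b in boxes_of(c,l)[:1]])
S=np.load('side_f1.npz')['im'][110:340,140:360];cv2.imwrite('pics/s7.png',cv2.resize(S[...,::-1],None,fx=2.6,fy=2.6,interpolation=cv2.INTER_CUBIC))
"
```

```text
tcp [ 0.5029 -0.0397  0.3522] tool delta mm [0. 0. 0.] yaw x -166.53 F [-0.52 -0.75 -0.42] w 1.002 t 16.05
tcp az 193.78569493634137 r 0.231760234255624 z 0.3522241024183632
fit az lift lean [ 3.3754 -0.0673  0.0433] n 491 rms mm 1.2249429350449572
hinge [ 0.4951 -0.04    0.1739] grip [ 0.4929 -0.0405  0.2258] top [ 0.4916 -0.0408  0.2558]
stem n 172 lowest [-0.0933 -0.0928 -0.0928 -0.0925] x slope [0.0443 0.0021] mean [-0.0015 -0.0035 -0.0814] world low [ 0.499  -0.039   0.0812]
ring dist mm 4.80068191989187
side flask [array([178., 176.,  22.,  40.])]
side beaker [array([258., 271.,  35.,  52.])]
side small_bottle [array([293., 231.,  16.,  28.])]
side hotplate [array([174., 204.,  97.,  79.])]
top flask [array([184., 233.,  13.,  22.])]
top beaker [array([318., 207.,  26.,  29.])]
top small_bottle [array([252., 200.,  17.,  21.])]
top hotplate [array([231., 199.,  60.,  74.])]
```

View pics/s7.png

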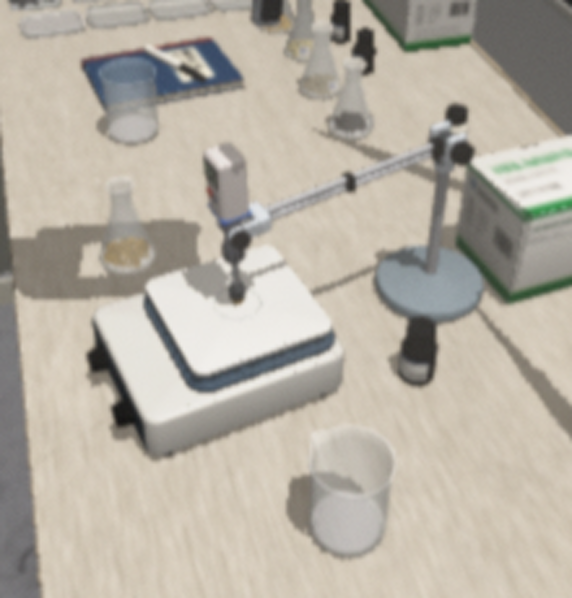

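```bash
python3 -c "
from fit import *
p=look([3.375,-.06,.0],'f2')
print(job_done(),state()['time'])
"
```

```text
fit az lift lean [ 3.3753 -0.0679  0.0438] n 489 rms mm 1.1307891288084535
hinge [ 0.4951 -0.04    0.1737] grip [ 0.4928 -0.0405  0.2257] top [ 0.4916 -0.0408  0.2556]
stem n 176 lowest [-0.0936 -0.0931 -0.0926 -0.0925] x slope [0.0427 0.002 ] mean [-0.0015 -0.0035 -0.0811] world low [ 0.499  -0.039   0.0812]
the job is handed in; nothing more can be done
the job is handed in; nothing more can be done
```

I handed the job in at about 16 s with the probe standing on the plate inside the ring and the gripper open and clear above it. No verdict came back.

I gripped the head, lifted and swung it over the ring, and set it upright. The first press left about 4.6 N of sideways load in the arm. I lifted the tip clear, let the arm relax, then re-gripped and pressed straight down before releasing.

**Last checks:**
- **Position:** the probe axis is about 5 mm from the ring centre, against a limit of 22 mm.
- **Lean:** about 0.044 rad, against a limit of 0.1 rad.
- **Stillness:** two camera fits taken after release agree to about 0.2 mm.
- **Tip force:** I estimate about 2–2.8 N, with the tip pressed 3–5 mm in. This is inferred from hinge height and wrist force, not measured. A pessimistic reading of the contact height would put it near 3.6 N, still under the 3.9 N limit.
- **Other objects:** in the side view, the boxes round the hotplate, flask, beaker and bottle are within about 4 pixels of where they started.

**Checks that disagreed:**
- **Small bottle, top view:** the last detection landed somewhere else, most likely a false report. The side view shows the bottle unmoved.
- **Springback:** the camera fits showed less springback on release than the 3–4 mm I expected. The fits made while gripping were less accurate, and the gripper may have dragged the head down slightly as it opened.

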